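# Tare the weighing cup with the touch-free sensor

## Robot

A 6-joint arm with a two-finger parallel gripper is mounted at the origin on a cart in front of the work surface, level with it; the furniture and walls round the work are solid. World frame = base frame: x ahead of the robot, y to its left, z up, the work surface at z = 0. Lengths are in m, angles in rad, forces in N, time in s.
With the tool pointing down it reaches from about 0.35 to 0.775 m from the base axis. Payload 5.5 kg.
Tool frame: the origin (TCP) lies on the mounting face of the last link; the fingertips stand 173 mm ahead of it and the grasp point (between the pads) lies 155 mm ahead of it; z points along the fingers, y is the direction in which the jaws open and shut (so a half turn about z gives the same grasp; the last joint's range is limited). The gripper opens to 85 mm and grips with 20 to 120 N. Pads are 22 mm wide; open, the fingers measure 114 mm over their backs; the gripper's body (76 mm by 85 mm) begins 54 mm behind the grasp point. The pads swing forward as they close: fully open they stand 13 mm farther back than shut.
Start: joints at [1.196, 0.313, 0.046, 1.304, 0, 1.431], TCP at [0.134, 0.559, 0.405] pointing down, gripper open.
Joint ranges: [-2.76, 2.76], [-0.86, 1.69], [-1.03, 1.26], [-2.2, 2.34], [-1.47, 1.5], [-3.14, 3.14]. Speed limits (rad/s): [2.57, 2.57, 3.14, 3.14, 3.14, 3.14].

## Interface

Orientations are given as a unit quaternion [w, x, y, z].
In Python, from workcell import get_state, eyes, env gives the robot as it stands. The module is installed in compiled form; this text tells all that it offers.
- The arm moves only by the tool carry_out, never from a script. Its argument "motion" is a list of rows, each an object of numbers: "jaw": the opening, from -1 (shut) to 1 (fully open); "tx", "ty", "tz": the shift along the tool's x, y, z in cm; "wx", "wy", "wz": the turn, a rotation vector about the tool's x, y, z in degrees. In form: [{"jaw": .., "tx": .., "ty": .., "tz": .., "wx": .., "wy": .., "wz": ..}, ...]. A call has 1 to 20 rows; each row shifts and turns the commanded pose from where the row before left it, along the tool's axes as they then stand; what a row does not reach is not made up. A row lasts 1/8 s, in which the tool goes at most 62.5 mm and 10.7 degrees, less where a joint would pass 70% of its speed; a pose out of reach is approached as far as the arm can. A call with a gripper value outside its range is refused whole. The fingers move at their own pace and stop on an object; "force" is the grip in N (left out, the last holds). Time passes only in rows, so rows that do not move let the fingers close. It gives the time, the measured TCP pose, the force and the opening at its end, in the units of the state.
- get_state(): the state, without advancing time (a new reading comes with each control period).
- eyes.read_camera(name): name is "scene" or "side" or "wrist"; returns the picture (420x560x3 uint8, blue, green, red); there is no depth.
- eyes.calibration(name): a dict with "K" (3x3 intrinsics, pixels), "camera_from_world" (4x4, takes a point from world to camera coordinates). Camera axes: x right, y up, looking along -z (the intrinsics and any distortion apply to the point x, -y, -z); pixel columns grow to the right and rows downward; lengths in m; the calibration is good to about 2 mm. A picture is of the moment at which its call begins: read the wrist's pose just before it. calibration takes no time and is no camera call; for the wrist camera it gives the pose at the moment of the call.
- env.hand_in(): hands the job in, once; it reports no verdict.
The state is a dict: "clock": time; "joint_pos": joint angles; "qvel": joint speeds; "tau": joint torques, N m; "tcp_pos": TCP position; "orientation": TCP orientation; "wrist_force": force on the tool from outside, world axes, zero at the start; "ft_torque": the same for the moment, N m; "finger_gap": finger opening in m.
Only numpy, scipy, OpenCV 4.12 (cv2) and the standard library are available. Lean on these libraries where they do the work, as an engineer would, in place of code of your own. Each camera call takes 0.05 s, during which the arm holds its last target.

## Task

Tare the balance with the empty cup already on its pan: push the draft shield's sliding top fully shut, then point at the terminal's round sensor with the fingertips about 2 cm above it and stay there for 2 seconds, without touching the terminal and without pointing at its oblong sensor. Then push the sliding top fully open again, ready for dosing, and leave the hand clear of the balance and the terminal. Only push the sliding top, do not grip its pull, and leave the cup and the other things alone.

Things in the scene. Friction and masses are not known exactly. Their poses are not given: they have to be found in the camera images.
- shield_door (a joint): Position (m) of the sliding glass top of the balance's draft shield: 0 is fully shut (against its stop at the front), 0.095 is fully open (against its stop at the back). It slides along the balance's x axis, opening toward +x (away from the balance's front), stays where it is left, and takes about 2 N to push. (shield_door_c4 and shield_door_c5 are the front and rear faces of its pull.)
- door_pull (a point): Centre of the sliding top's pull: a black upright ridge on the pane's front edge, moving with it; 104 mm long (y), 15 mm thick (x), 26 mm tall. This point is 13 mm below its top, 171 mm above the work surface; beside the foot of the ridge a flange stands 10 mm below it, the pane 13.5 mm below. Push the rear (+x) face toward -x to shut, the front face toward +x to open. Axes as the balance's.
- balance: White balance, fixed to the bench, 220 mm (x) by 190 mm (y), housing 62 mm high, with a clear glass box on it (draft shield, x from -67 to +81 mm, 168 mm wide in y, side rails 161 mm high) and its sliding top, which overhangs the back when open. Origin: centre of its footprint on the work surface; x points from its front to its back, z up.
- terminal: The balance's flat wireless terminal, fixed to the bench, white, 92 mm (x) by 164 mm (y); a sloping grey display (up to 39 mm high at its rear edge, 80 mm wide) between two flat wings 26 mm high. Origin: centre of its footprint on the work surface; x points from its front to its back, y to the left as seen from its front, z up.
- round_sensor (a point): The touch-free TARE sensor: centre of the upper face of a round black window, 20 mm across, in the terminal's left (+y) wing, 27 mm above the work surface; z up. It looks straight up and answers to fingertips held over the window, about 5 to 40 mm above it.
- oblong_sensor (a point): The terminal's other touch-free sensor (another function, not wanted): centre of the upper face of an oblong black window, 36 mm (x) by 9 mm (y), in the right (-y) wing, 27 mm above the work surface; z up.
- weighing_cup: Small open metal weighing cup, 51 mm across, 39 mm high, standing loose on the balance's pan (77 mm above the work surface) inside the glass box. Origin: centre of its underside.
- large_weight: Polished knobbed calibration weight, 23 mm across, 48 mm high, loose, between the balance and the terminal. Origin: centre of its underside.
- small_weight: Polished knobbed calibration weight, 19 mm across, 40 mm high, loose, between the balance and the terminal. Origin: centre of its underside.
- jar: White screw-lid jar, 69 mm across, 75 mm high, loose, to the left of the terminal. Origin: centre of its underside.
- spatula: Thin lab spatula, 195 mm long, lying loose at the left near the front edge. Origin: under its middle.
Not all that is in view belongs to the job. Of the things like the weighing_cup, leave any that is purple; of the rest the larger one is meant.

How it is judged:
On the way, in this order (a step that is already met when the one before it is completed fails the run):
1. the sliding top is fully shut (value of joint shield_door below 0.005 m), for 0.2 s.
2. with the top shut, the fingertips point at the round sensor from just above and dwell there, touching nothing (horizontal distance between the grasp point and round_sensor below 0.016 m and z of the grasp point in the frame of round_sensor between 0.022 and 0.062 m and value of joint shield_door below 0.006 m and contact force between the fingers and anything else below 0.2 N), for 1.5 s.
3. the sliding top is fully open again (value of joint shield_door above 0.089 m), for 0.2 s.
At the end, for the whole second after the job is handed in: The sliding top is within 6 mm of fully open, the cup stands upright on the pan within 6 mm of where it stood, the weights, jar and spatula are within 12 mm of where they stood, and the hand is more than 0.1 m from the round sensor (value of joint shield_door above 0.089 m and distance between the grasp point and round_sensor above 0.1 m and distance of weighing_cup from where it was at the start of the episode below 0.006 m and angle between weighing_cup's own z axis and vertical below 0.1 rad and linear speed of weighing_cup below 0.02 m/s and distance of each of large_weight, small_weight, jar, spatula from where it was at the start of the episode below 0.012 m); the robot touches nothing.
It fails at once if the terminal is touched (contact force between any of the fingers, the arm and terminal above 0.3 N).
It fails at once if the oblong sensor is pointed at from close above (horizontal distance between the grasp point and oblong_sensor below 0.014 m and z of the grasp point in the frame of oblong_sensor between -0.02 and 0.055 m).
It fails at once if the cup is touched, moved or lifted (contact force between the fingers and weighing_cup above 0.3 N or distance of weighing_cup from where it was at the start of the episode above 0.008 m).
It fails at once if the pull is pinched between the fingers instead of pushed (contact force between the fingers and shield_door_c4 above 1 N and contact force between the fingers and shield_door_c5 above 1 N).
It fails at once if a weight, the jar or the spatula is disturbed or picked up (distance of any of large_weight, small_weight, jar, spatula from where it was at the start of the episode above 0.015 m).
It also fails if it takes over 70 s, if anything falls off the work surface, if the arm or the gripper's body presses on something with over 40 N, if the wrist force passes 120 N, or if a joint passes its speed limit or range.

## Working session

There is one attempt and no reset: what is moved stays moved. The work goes in short steps, Python scripts to look and compute and a tool call to move; the robot and the scene stay as the last step left them, time stands still between calls to the robot, and variables do not carry over. Pictures are saved under pics/ and viewed, and the job is handed in when it is done.

Besides the shell and the picture viewer there is one more tool, called after "Call:" as a command line: name --argument value ..., lists and objects as JSON in quotes. carry_out: Moves the arm, as the interface text tells. Its arguments: {"type":"object","properties":{"motion":{"type":"array"},"force":{"type":"number"}},"required":["motion"]}

```bash
mkdir -p pics
python3 - <<'E'
from workcell import get_state, eyes, env
import cv2
s=get_state(); print({k:s[k] for k in('clock','joint_pos','tcp_pos','orientation','finger_gap')})
for n in("scene","side","wrist"):
    c=eyes.calibration(n); print(n,c)
    cv2.imwrite(f"pics/{n}0.png",eyes.read_camera(n))
E
```

```text
{'clock': 0.0, 'joint_pos': array([1.19640589e+00, 3.13971740e-01, 4.49949459e-02, 1.30360134e+00,
       4.89666996e-06, 1.43121901e+00]), 'tcp_pos': array([0.13370329, 0.55903593, 0.40383143]), 'orientation': array([-2.28803671e-04,  1.17136973e-01,  9.93115369e-01, -8.61023187e-04]), 'finger_gap': 0.08508102059083214}
scene {'K': array([[540.16415544,   0.        , 287.90294647],
       [  0.        , 540.16415544, 212.96274452],
       [  0.        ,   0.        ,   1.        ]]), 'camera_from_world': array([[ 0.88847068, -0.45870005,  0.01463261, -0.43662917],
       [ 0.2524708 ,  0.5151473 ,  0.81907372, -0.25568004],
       [-0.3832471 , -0.72402868,  0.57350164, -1.39029874],
       [ 0.        ,  0.        ,  0.        ,  1.        ]])}
side {'K': array([[512.22866686,   0.        , 281.10084154],
       [  0.        , 512.22866686, 218.49843243],
       [  0.        ,   0.        ,   1.        ]]), 'camera_from_world': array([[ 0.69976076, -0.71437412,  0.00211947, -0.31832231],
       [ 0.63273612,  0.6211646 ,  0.46238463, -0.39778465],
       [-0.33163216, -0.32221756,  0.88667692, -1.2932269 ],
       [ 0.        ,  0.        ,  0.        ,  1.        ]])}
wrist {'K': array([[331.30083404,   0.        , 281.60546175],
       [  0.        , 331.30083404, 209.93694139],
       [  0.        ,   0.        ,   1.        ]]), 'camera_from_world': array([[ 0.23179392,  0.97276311, -0.00187163, -0.57434719],
       [-0.93486906,  0.22223175, -0.27682646,  0.0370783 ],
       [-0.26887063,  0.06591642,  0.96091811, -0.37712213],
       [ 0.        ,  0.        ,  0.        ,  1.        ]])}
```

View pics/scene0.png

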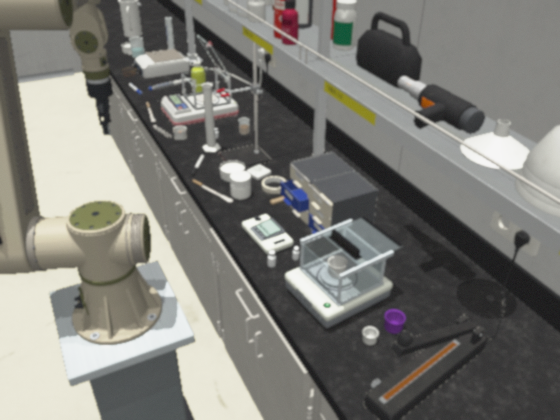

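View pics/side0.png

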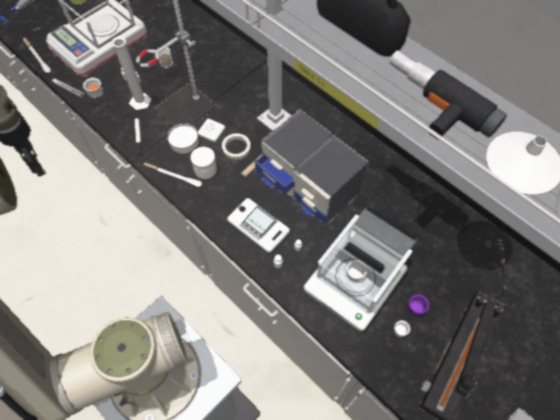

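View pics/wrist0.png

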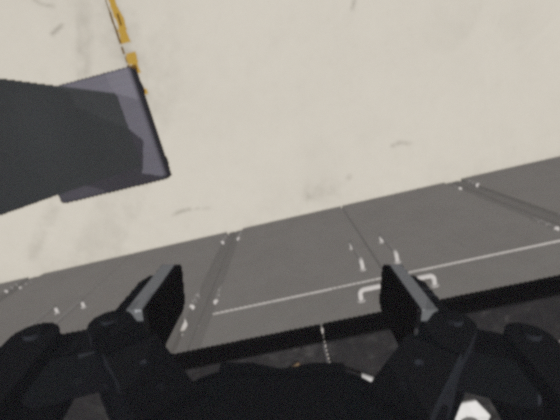

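The scene and side views show the balance (scene ~(340,275), side ~(362,268)) and the terminal (scene ~(268,232), side ~(258,224)). The pull is a black bar at scene ~(345,243) and side ~(365,256). The wrist view shows only the floor and the bench edge. I'll enlarge next.

Run:
```python
import cv2
a=cv2.imread("pics/scene0.png")[200:350,225:425]; cv2.imwrite("pics/scene0z.png",cv2.resize(a,None,fx=4,fy=4,interpolation=cv2.INTER_CUBIC))
a=cv2.imread("pics/side0.png")[190:340,220:420]; cv2.imwrite("pics/side0z.png",cv2.resize(a,None,fx=4,fy=4,interpolation=cv2.INTER_CUBIC))
```

```text
(no output)
```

View pics/scene0z.png

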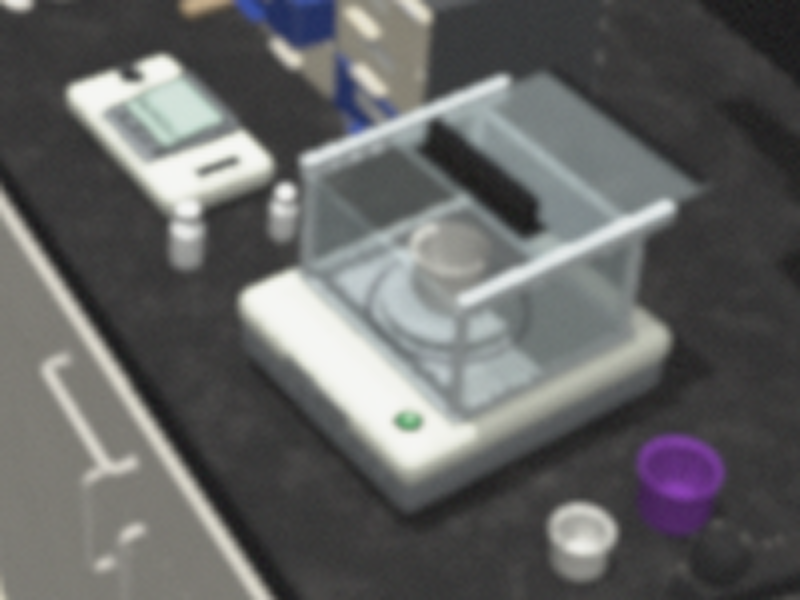

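View pics/side0z.png

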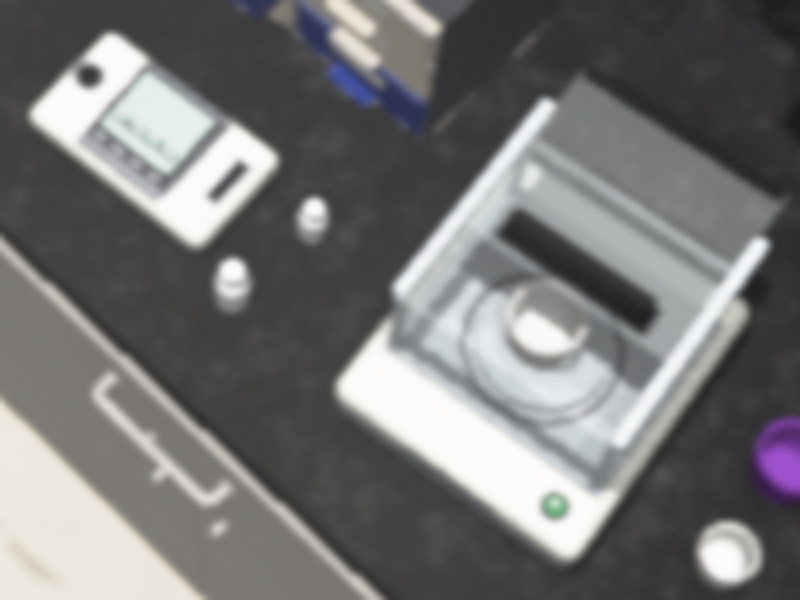

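```bash
cat > h.py <<'E'
import numpy as np, cv2
from workcell import get_state, eyes, env
def ray(c,px):
    K=c["K"];T=c["camera_from_world"];R=T[:3,:3]
    d=np.array([(px[0]-K[0,2])/K[0,0],-(px[1]-K[1,2])/K[1,1],-1.]); d=R.T@d
    return -R.T@T[:3,3], d/np.linalg.norm(d)
def tri(obs):
    A=np.zeros((3,3));b=np.zeros(3);L=[]
    for c,p in obs:
        o,d=ray(c,p);M=np.eye(3)-np.outer(d,d);A+=M;b+=M@o;L.append((o,M))
    X=np.linalg.solve(A,b); return X,max(np.linalg.norm(M@(X-o)) for o,M in L)
def plane(c,px,z):
    o,d=ray(c,px); return o+d*(z-o[2])/d[2]
def proj(c,X):
    T=c["camera_from_world"];p=T[:3,:3]@np.asarray(X)+T[:3,3]
    K=c["K"];return np.array([K[0,0]*p[0]/-p[2]+K[0,2],K[1,1]*-p[1]/-p[2]+K[1,2]])
E
python3 - <<'E'
from h import *
np.set_printoptions(precision=4,suppress=True)
cs,cd=eyes.calibration("scene"),eyes.calibration("side")
P={'round':((132,73),(89,75)),'oblong':((218,166),(229,181)),'pullL':((432,125),(515,214)),'pullR':((543,213),(652,305)),
'railFL':((307,160),(400,288)),'railFR':((465,298),(622,440)),'railBL':((505,80),(547,103)),'railBR':((668,208),(765,243)),
'bigtop':((187,208),(233,265)),'smalltop':((285,190),(314,203)),'balFR':((408,475),(570,555)),'green':((408,420),(555,505)),'cuprim':((450,240),(545,318))}
for k,(a,b) in P.items():
    a=np.array(a)/4-.375+[225,200]; b=np.array(b)/4-.375+[220,190]
    X,r=tri([(cs,a),(cd,b)]); print(k,X,round(r,4))
E
```

```text
round [0.4756 0.1777 0.0349] 0.0009
oblong [0.4864 0.0477 0.0308] 0.0
pullL [ 0.5433 -0.1454  0.18  ] 0.0003
pullR [ 0.5616 -0.2438  0.1716] 0.0019
railFL [ 0.4632 -0.1244  0.1642] 0.0002
railFR [ 0.4825 -0.2844  0.1662] 0.0
railBL [ 0.6257 -0.1049  0.1631] 0.0005
railBR [ 0.6444 -0.2658  0.1629] 0.0007
bigtop [ 0.4369 -0.0042  0.0469] 0.0009
smalltop [ 0.5122 -0.0096  0.0403] 0.0004
balFR [ 0.4437 -0.298   0.0495] 0.0007
green [ 0.4571 -0.272   0.0666] 0.0002
cuprim [ 0.5278 -0.1951  0.126 ] 0.0021
```

Run:
```python
from h import *
np.set_printoptions(precision=4,suppress=True)
cs,cd=eyes.calibration("scene"),eyes.calibration("side")
P={'colbase':((209,149),(139,101)),'coltop':((209,86),(121,42)),'rodbase':((257,151),(196,98)),'jar':((241,176),(203,154)),'rodtop?':((256,50),(178,2)),'boxcorner top':((292,162),(263,150)),'shelf edge post':((318,153),(268,118)),'shelfedge':((400,143),(420,152))}
for k,(a,b) in P.items():
    X,r=tri([(cs,a),(cd,b)]); print(k,X,round(r,4))
s=get_state();c=eyes.calibration("wrist");T=c["camera_from_world"];o=-T[:3,:3].T@T[:3,3]
w,x,y,z=s["orientation"]
from scipy.spatial.transform import Rotation as R
Rt=R.from_quat([x,y,z,w]).as_matrix()
print("cam in tool",Rt.T@(o-s["tcp_pos"]),"look",Rt.T@(-T[2,:3]),"right",Rt.T@T[0,:3]); print(Rt)
```

```text
colbase [ 0.5258  0.7372 -0.005 ] 0.0032
coltop [0.5349 0.7227 0.2579] 0.0013
rodbase [0.6589 0.5868 0.0266] 0.0027
jar [0.5086 0.3786 0.0695] 0.0007
rodtop? [0.6509 0.5605 0.4222] 0.0028
boxcorner top [0.5944 0.1956 0.193 ] 0.0083
shelf edge post [0.7244 0.2884 0.1428] 0.0241
shelfedge [ 0.7157 -0.1609  0.4043] 0.0062
cam in tool [0.0692 0.0002 0.0323] look [-0.2771  0.      0.9609] right [0.0009 1.     0.0002]
[[-0.9726  0.2326 -0.0005]
 [ 0.2326  0.9726 -0.0013]
 [ 0.0002 -0.0014 -1.    ]]
```

Call:
carry_out --motion '[{"jaw": -1,"wz": -10.1},{"jaw": -1,"wz": -10.1},{"jaw": -1,"tx": -2.35,"ty": -4.4},{"jaw": -1,"tx": -2.35,"ty": -4.4},{"jaw": -1,"tx": -2.35,"ty": -4.4},{"jaw": -1,"tx": -2.35,"ty": -4.4},{"jaw": -1,"tx": -2.35,"ty": -4.4},{"jaw": -1,"tx": -2.35,"ty": -4.4},{"jaw": -1,"tx": -2.35,"ty": -4.4},{"jaw": -1,"tx": -2.35,"ty": -4.4},{"jaw": -1,"tx": -2.35,"ty": -4.4},{"jaw": -1,"tx": -2.35,"ty": -4.4},{"jaw": -1},{"jaw": -1}]'

```text
invalid input at $.motion[0]: expected keys jaw, tx, ty, tz, wx, wy, wz
```

Call:
carry_out --motion '[{"jaw": -1,"tx": 0,"ty": 0,"tz": 0,"wx": 0,"wy": 0,"wz": -10.1},{"jaw": -1,"tx": 0,"ty": 0,"tz": 0,"wx": 0,"wy": 0,"wz": -10.1},{"jaw": -1,"tx": -2.35,"ty": -4.4,"tz": 0,"wx": 0,"wy": 0,"wz": 0},{"jaw": -1,"tx": -2.35,"ty": -4.4,"tz": 0,"wx": 0,"wy": 0,"wz": 0},{"jaw": -1,"tx": -2.35,"ty": -4.4,"tz": 0,"wx": 0,"wy": 0,"wz": 0},{"jaw": -1,"tx": -2.35,"ty": -4.4,"tz": 0,"wx": 0,"wy": 0,"wz": 0},{"jaw": -1,"tx": -2.35,"ty": -4.4,"tz": 0,"wx": 0,"wy": 0,"wz": 0},{"jaw": -1,"tx": -2.35,"ty": -4.4,"tz": 0,"wx": 0,"wy": 0,"wz": 0},{"jaw": -1,"tx": -2.35,"ty": -4.4,"tz": 0,"wx": 0,"wy": 0,"wz": 0},{"jaw": -1,"tx": -2.35,"ty": -4.4,"tz": 0,"wx": 0,"wy": 0,"wz": 0},{"jaw": -1,"tx": -2.35,"ty": -4.4,"tz": 0,"wx": 0,"wy": 0,"wz": 0},{"jaw": -1,"tx": -2.35,"ty": -4.4,"tz": 0,"wx": 0,"wy": 0,"wz": 0},{"jaw": -1,"tx": 0,"ty": 0,"tz": 0,"wx": 0,"wy": 0,"wz": 0},{"jaw": -1,"tx": 0,"ty": 0,"tz": 0,"wx": 0,"wy": 0,"wz": 0}]'

```text
clock: 1.9
tcp_pos: [0.4185, 0.1499, 0.4044]
orientation: [-0.001, -0.059, 0.998, 0.0]
wrist_force: [-0.4, 0.3, -0.8]
finger_gap: -0.0002
```

```bash
cat > snap.py <<'E'
import sys,pickle
from h import *
t=sys.argv[1]; o={}
for n in sys.argv[2:]:
    c=eyes.calibration(n); im=eyes.read_camera(n); o[n]=c; cv2.imwrite(f"pics/{n}{t}.png",im)
pickle.dump(o,open(f"pics/cal{t}.pkl","wb"))
s=get_state(); print(s["clock"],s["tcp_pos"],s["orientation"],s["finger_gap"],s["wrist_force"])
E
python3 snap.py 1 wrist scene side
```

```text
2.05 [0.41812712 0.15084464 0.40465369] [-1.82682418e-04 -5.98304423e-02  9.98208530e-01  1.21863390e-04] 0.00015756289771478888 [-0.29037353 -0.28530196  0.93915696]
```

View pics/wrist1.png

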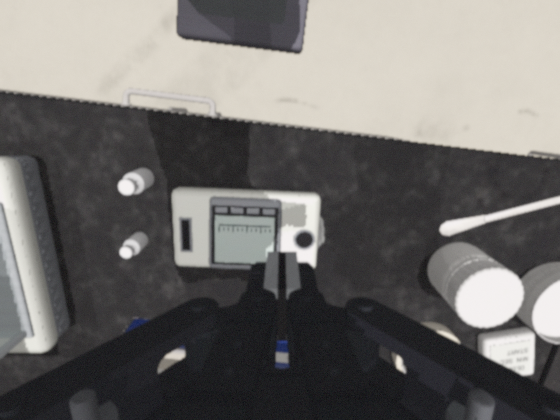

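The wrist view shows the terminal with the round window at (304,240) and the oblong at (186,235). The shut fingertips are at about (283,262), and the weights are at (130,185) and (130,247). Next: blob centroids.

Run:
```python
from h import *
import pickle
np.set_printoptions(precision=4,suppress=True)
C=pickle.load(open("pics/cal1.pkl","rb"))
def cen(n,f,p,r):
    g=cv2.cvtColor(cv2.imread(f),cv2.COLOR_BGR2GRAY)
    x,y=p; a=g[y-r:y+r+1,x-r:x+r+1]
    w=np.clip(130.-a,0,None)
    m=(a<110).astype(np.uint8);N,l,st,ce=cv2.connectedComponentsWithStats(m)
    k=l[r-1:r+2,r-1:r+2].max(); k=l[r,r] or k
    mk=cv2.dilate((l==k).astype(np.uint8),np.ones((3,3)))
    w=w*mk; yy,xx=np.mgrid[:a.shape[0],:a.shape[1]]
    print(n,st[k]); return np.array([(xx*w).sum()/w.sum()+x-r,(yy*w).sum()/w.sum()+y-r])
wr=cen('r',"pics/wrist1.png",(304,240),16);wo=cen('o',"pics/wrist1.png",(186,235),22)
dr=cen('sr',"pics/side1.png",(242,209),5);do=cen('so',"pics/side1.png",(277,235),8)
for nm,w,d in(('round',wr,dr),('obl',wo,do)):
    print(nm,w,d,plane(C['wrist'],w,.027),plane(C['side'],d,.027),tri([(C['wrist'],w),(C['side'],d)]))
```

```text
r [  8   8  17  15 194]
o [ 17   6  10  32 286]
sr [ 3  3  5  4 18]
so [ 3  4 10  9 32]
round [303.8859 239.3326] [241.6816 208.4281] [0.479 0.182 0.027] [0.4768 0.1816 0.027 ] (array([0.4778, 0.1818, 0.0274]), np.float64(0.0010267418642476193))
obl [185.4016 234.4519] [276.5168 234.8795] [0.4887 0.0509 0.027 ] [0.487  0.0497 0.027 ] (array([0.4885, 0.0504, 0.0253]), np.float64(0.0008333270171427637))
```

Call:
carry_out --motion '[{"jaw": -1,"tx": 1,"ty": -4.5,"tz": 0,"wx": 0,"wy": 0,"wz": 0},{"jaw": -1,"tx": 1,"ty": -4.5,"tz": 0,"wx": 0,"wy": 0,"wz": 0},{"jaw": -1,"tx": 1,"ty": -4.5,"tz": 0,"wx": 0,"wy": 0,"wz": 0},{"jaw": -1,"tx": 1,"ty": -4.5,"tz": 0,"wx": 0,"wy": 0,"wz": 0},{"jaw": -1,"tx": 0.5,"ty": -4.5,"tz": 0,"wx": 0,"wy": 0,"wz": 0},{"jaw": -1,"tx": 0,"ty": 0,"tz": 0,"wx": 0,"wy": 0,"wz": 0},{"jaw": -1,"tx": 0,"ty": 0,"tz": 0,"wx": 0,"wy": 0,"wz": 0}]'

```text
clock: 2.92
tcp_pos: [0.4004, -0.0779, 0.4047]
orientation: [-0.0, -0.059, 0.998, 0.0]
wrist_force: [-0.4, 0.3, -0.3]
finger_gap: -0.0
```

```bash
python3 snap.py 2 wrist scene side
```

```text
3.075 [ 0.40056682 -0.07748812  0.40468535] [-3.88512223e-05 -6.01076372e-02  9.98191887e-01  1.64092569e-04] -0.00018988650496379206 [-0.5846716   0.24058215 -0.50253524]
```

View pics/wrist2.png

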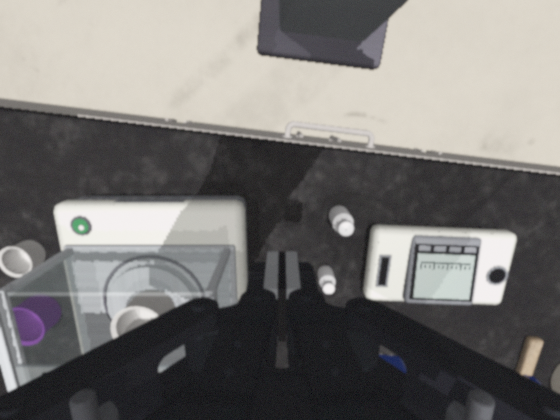

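View pics/side2.png

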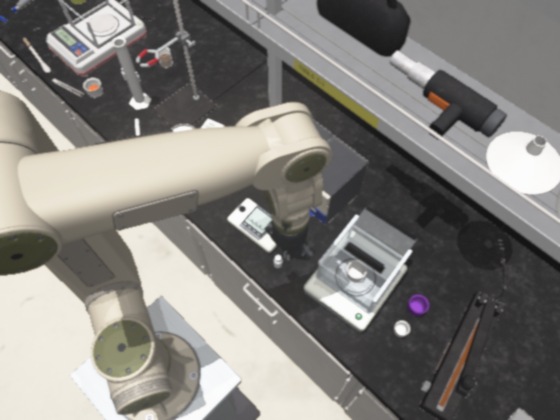

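Call:
carry_out --motion '[{"jaw": -1,"tx": 0,"ty": -1,"tz": 0,"wx": 0,"wy": -8,"wz": 0},{"jaw": -1,"tx": 0,"ty": -1,"tz": 0,"wx": 0,"wy": -8,"wz": 0},{"jaw": -1,"tx": 0,"ty": -1,"tz": 0,"wx": 0,"wy": -8,"wz": 0},{"jaw": -1,"tx": 0,"ty": 0,"tz": 0,"wx": 0,"wy": 0,"wz": 0},{"jaw": -1,"tx": 0,"ty": 0,"tz": 0,"wx": 0,"wy": 0,"wz": 0}]'

```text
clock: 3.7
tcp_pos: [0.404, -0.1078, 0.4047]
orientation: [0.206, -0.058, 0.977, 0.013]
wrist_force: [0.1, 0.5, -0.3]
finger_gap: 0.0001
```

```bash
python3 snap.py 3 wrist scene side
```

```text
3.85 [ 0.40450406 -0.108221    0.40467346] [ 0.20675903 -0.05804471  0.97658758  0.01257854] 4.4974397320644084e-05 [ 0.50757733  0.15919223 -0.21483396]
```

View pics/wrist3.png

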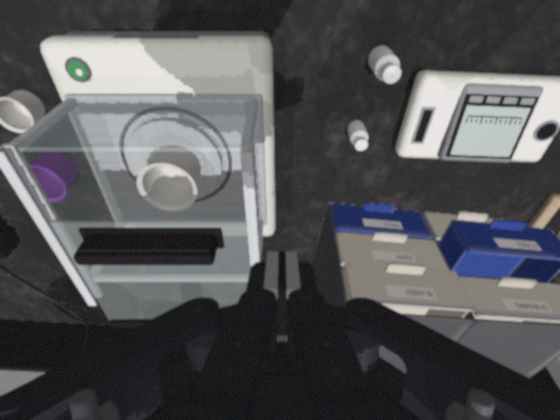

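The wrist view shows the pull (black bar, cols 77–222, rows 230–263) behind the cup. The metal cup is at (170,178), the small white cup at (22,108) and the purple one at (52,178). The metal cup in the box is the larger non-purple one, so it is the one meant. Next, an enlarged crop.

Run:
```python
import cv2
a=cv2.imread("pics/wrist3.png")[130:280,50:270]; cv2.imwrite("pics/w3z.png",cv2.convertScaleAbs(cv2.resize(a,None,fx=3.6,fy=3.6,interpolation=cv2.INTER_CUBIC),alpha=1.6,beta=15))
```

```text
(no output)
```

View pics/w3z.png

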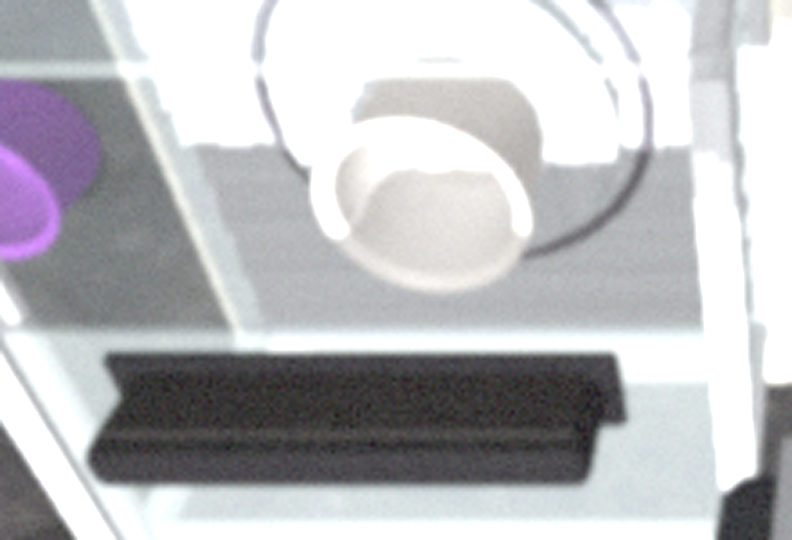

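The crop shows the pull's top face, bounded by zoom corners (102,437), (595,432), (588,482) and (95,482), with its front face and flange above it in the picture.

```bash
python3 - <<'E'
from h import *
import pickle
np.set_printoptions(precision=4,suppress=True)
C=pickle.load(open("pics/cal3.pkl","rb"));cw=C['wrist']
f=lambda p:np.array(p)/3.6-.36+[50,130]
Q=[plane(cw,f(p),.184) for p in((102,437),(595,432),(588,482),(95,482))]
for q in Q: print(q[:2])
m=np.mean(Q,0);e=Q[1]-Q[0]+Q[2]-Q[3];e/=np.linalg.norm(e);print("mean",m,"ydir",e,"len",np.linalg.norm(Q[1]-Q[0]),np.linalg.norm(Q[2]-Q[3]),"thick",np.linalg.norm(Q[0]-Q[3]),np.linalg.norm(Q[1]-Q[2]))
# side view check: top corners / triangulation of back corners
for n in('scene','side'):
    print(n,[proj(C[n],q) for q in Q])
# rails, wrist: right rail back end (740,488 zoom) 
for p in((740,485),): print("rail rear L",plane(cw,f(p),.161))
print("flange front edge",plane(cw,f((110,355)),.161),plane(cw,f((612,355)),.161))
E
python3 - <<'E'
import cv2
a=cv2.imread("pics/side0.png")[225:285,330:400]; cv2.imwrite("pics/s3z.png",cv2.convertScaleAbs(cv2.resize(a,None,fx=8,fy=8,interpolation=cv2.INTER_CUBIC),alpha=1.6,beta=15))
E
```

```text
[ 0.544  -0.2375]
[ 0.5309 -0.1404]
[ 0.5461 -0.142 ]
[ 0.5582 -0.2426]
mean [ 0.5448 -0.1906  0.184 ] ydir [-0.1262  0.992   0.    ] len 0.09799214765451668 0.10136715118565806 thick 0.015060812997319425 0.015278797995672073
scene [array([352.6449, 249.7452]), array([327.7102, 229.8124]), array([333.0969, 228.5784]), array([358.6549, 249.3076])]
side [array([377.5858, 266.6569]), array([343.6182, 244.4885]), array([348.151 , 240.8957]), array([382.9613, 264.1353])]
rail rear L [ 0.5702 -0.1104  0.161 ]
flange front edge [ 0.5444 -0.2464  0.161 ] [ 0.5316 -0.1403  0.161 ]
```

View pics/s3z.png

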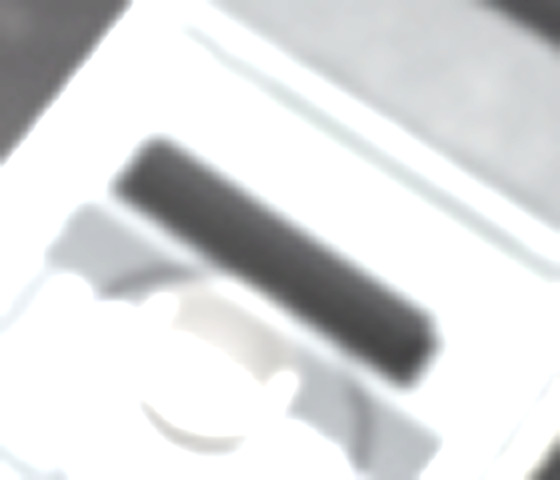

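Run:
```python
from h import *
import pickle
np.set_printoptions(precision=4,suppress=True)
C=pickle.load(open("pics/cal3.pkl","rb"));cw=C['wrist']
f=lambda p:np.array(p)/3.6-.36+[50,130]; g=lambda p:np.array(p)/8-.44+[330,225]
for a,b in(((588,482),(160,140)),((95,482),(437,325))): print(tri([(cw,f(a)),(C['side'],g(b))]),plane(C['side'],g(b),.184))
bx=np.array([.9922,.1245]);by=np.array([-.1245,.9922])
for n,p in dict(pull=(.545,-.191),FL=(.4632,-.1244),FR=(.4825,-.2844),BL=(.6257,-.1049),BR=(.6444,-.2658)).items():
    print(n,bx@np.array(p),by@np.array(p))
s=get_state();print(s['tcp_pos'])
```

```text
(array([ 0.5489, -0.144 ,  0.1803]), np.float64(0.00187190990072858)) [ 0.5462 -0.1465  0.184 ]
(array([ 0.5605, -0.2453,  0.1811]), np.float64(0.001187799608200158)) [ 0.5581 -0.2464  0.184 ]
pull 0.5169695000000001 -0.2573627
FL 0.44409924 -0.18109808
FR 0.44332869999999996 -0.34225292999999996
BL 0.6077594900000001 -0.18198143
BR 0.60628158 -0.34395455999999996
[ 0.4045 -0.1082  0.4047]
```

Call:
carry_out --motion '[{"jaw": -1,"tx": 0,"ty": 0,"tz": 0,"wx": 0,"wy": 8,"wz": 0},{"jaw": -1,"tx": 0,"ty": 0,"tz": 0,"wx": 0,"wy": 8,"wz": 0},{"jaw": -1,"tx": 0,"ty": 0,"tz": 0,"wx": 0,"wy": 8,"wz": 0},{"jaw": -1,"tx": -4.2,"ty": -2.5,"tz": 0,"wx": 0,"wy": 0,"wz": 0},{"jaw": -1,"tx": -4.2,"ty": -2.5,"tz": 0,"wx": 0,"wy": 0,"wz": 0},{"jaw": -1,"tx": -4.2,"ty": -2.6,"tz": 0,"wx": 0,"wy": 0,"wz": 0},{"jaw": -1,"tx": -4.2,"ty": -2.6,"tz": 0,"wx": 0,"wy": 0,"wz": 0},{"jaw": -1,"tx": 0,"ty": 0,"tz": 1.5,"wx": 0,"wy": 0,"wz": 0},{"jaw": -1,"tx": 0,"ty": 0,"tz": 1.5,"wx": 0,"wy": 0,"wz": 0},{"jaw": -1,"tx": 0,"ty": 0,"tz": 0,"wx": 0,"wy": 0,"wz": 0},{"jaw": -1,"tx": 0,"ty": 0,"tz": 0,"wx": 0,"wy": 0,"wz": 0}]'

```text
clock: 5.22
tcp_pos: [0.5822, -0.1896, 0.3754]
orientation: [0.0, -0.059, 0.998, -0.0]
wrist_force: [0.3, -0.3, 0.5]
finger_gap: -0.0001
```

```bash
python3 snap.py 4 wrist scene side
python3 - <<'E'
import cv2,numpy as np
a=cv2.imread("pics/scene4.png")[190:320,270:420];b=cv2.imread("pics/side4.png")[190:320,290:440]
cv2.imwrite("pics/4z.png",cv2.resize(np.hstack([a,b]),(800,347),interpolation=cv2.INTER_CUBIC))
E
```

```text
5.375 [ 0.58268571 -0.18999377  0.37594713] [ 8.58897224e-04 -5.88851087e-02  9.98264309e-01 -4.19713816e-04] 0.00027956300227120713 [-0.05488323  0.36248084  0.65617832]
```

View pics/4z.png

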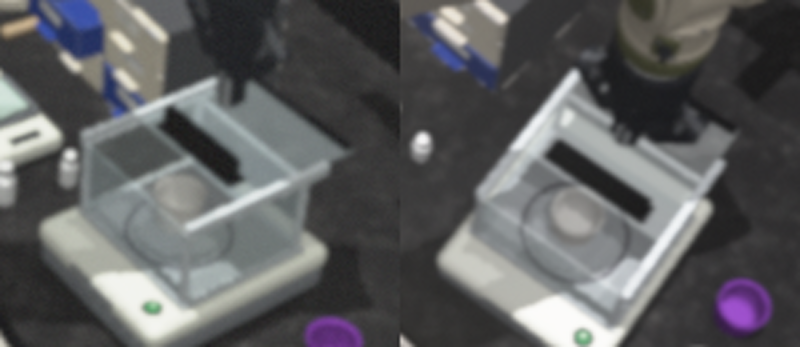

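View pics/wrist4.png

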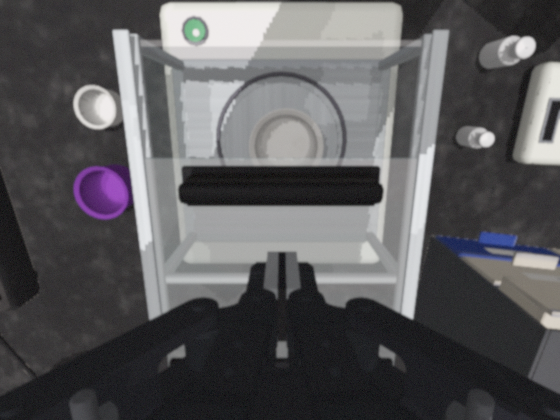

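The wrist view shows the pull's top face at rows ~182–206, cols 180–382, centred at col 281. The shut fingertips are behind it at (283,255). The cup at (287,140) is in front of it.

Run:
```python
from h import *
import pickle
np.set_printoptions(precision=4,suppress=True)
C=pickle.load(open("pics/cal4.pkl","rb"));cw=C['wrist']
bx=np.array([.9922,.1245]);by=np.array([-.1245,.9922])
for z in(.181,.184):
  for p in((281,182),(281,206),(180,194),(382,194),(120,35),(440,35)):
    zz=.161 if p[1]==35 else z
    q=plane(cw,p,zz);print(p,q,bx@q[:2],by@q[:2])
g=cv2.cvtColor(cv2.imread("pics/wrist4.png"),cv2.COLOR_BGR2GRAY);print(g[160:216:1,281])
a=[plane(cw,p,.184)[:2] for p in((182,206),(380,206))];d=a[1]-a[0];print("yaw",np.arctan2(-d[0],d[1]))
```

```text
(281, 182) [ 0.5456 -0.1945  0.181 ] 0.5171131650782037 -0.26087980261380356
(281, 206) [ 0.5579 -0.193   0.181 ] 0.5294825249500457 -0.2609593946568954
(180, 194) [ 0.5577 -0.2441  0.181 ] 0.5229396446839911 -0.3116313938523932
(382, 194) [ 0.5456 -0.1434  0.181 ] 0.523528485019972 -0.21022324186143912
(120, 35) [ 0.4854 -0.2822  0.161 ] 0.44649906874182993 -0.340385094678219
(440, 35) [ 0.4666 -0.1245  0.161 ] 0.44745733162325313 -0.18159064840492614
(281, 182) [ 0.545  -0.1945  0.184 ] 0.5165153915156916 -0.2608691513854601
(281, 206) [ 0.557  -0.1931  0.184 ] 0.5286557278690378 -0.26094726975085625
(180, 194) [ 0.5569 -0.2432  0.184 ] 0.5222339915809379 -0.31068105713384286
(382, 194) [ 0.545  -0.1444  0.184 ] 0.5228119293086207 -0.2111505165968157
(120, 35) [ 0.4854 -0.2822  0.161 ] 0.44649906874182993 -0.340385094678219
(440, 35) [ 0.4666 -0.1245  0.161 ] 0.44745733162325313 -0.18159064840492614
[180 180 180 178 169 142  93  47  25  28  31  32  24  25  24  25  18  20
  30  28  27  21  23  26  22  24  19  29  33  32  33  36  35  31  28  30
  27  33  28  26  29  26  19  26  36  82 129 152 159 161 161 164 163 164
 163 163]
yaw 0.11903952175194404
```

Call:
carry_out --motion '[{"jaw": -1,"tx": 0,"ty": 0,"tz": 1.2,"wx": 0,"wy": 0,"wz": 0},{"jaw": -1,"tx": 0,"ty": 0,"tz": 1.2,"wx": 0,"wy": 0,"wz": 0},{"jaw": -1,"tx": 0,"ty": 0,"tz": 0.9,"wx": 0,"wy": 0,"wz": 0},{"jaw": -1,"tx": 0,"ty": 0,"tz": 0,"wx": 0,"wy": 0,"wz": 0},{"jaw": -1,"tx": 0.5,"ty": 0,"tz": 0,"wx": 0,"wy": 0,"wz": 0},{"jaw": -1,"tx": 0.5,"ty": 0,"tz": 0,"wx": 0,"wy": 0,"wz": 0},{"jaw": -1,"tx": 0.5,"ty": 0,"tz": 0,"wx": 0,"wy": 0,"wz": 0},{"jaw": -1,"tx": 0.5,"ty": 0,"tz": 0,"wx": 0,"wy": 0,"wz": 0},{"jaw": -1,"tx": 0,"ty": 0,"tz": 0,"wx": 0,"wy": 0,"wz": 0}]'

```text
clock: 6.5
tcp_pos: [0.5627, -0.1926, 0.342]
orientation: [0.0, -0.059, 0.998, -0.0]
wrist_force: [-0.1, 0.4, 0.0]
finger_gap: 0.0002
```

```bash
python3 snap.py 5 wrist
```

```text
6.55 [ 0.56279207 -0.1925895   0.34186912] [-4.78301934e-05 -5.87147593e-02  9.98274798e-01 -5.68901960e-05] 9.657206054083632e-06 [-0.19840367  0.24693806 -0.48194173]
```

View pics/wrist5.png

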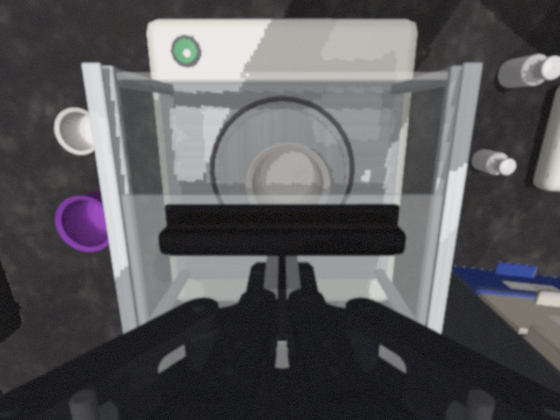

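The fingertips (283,257) are now right behind the pull, with no contact yet. I'll push on.

Call:
carry_out --motion '[{"jaw": -1,"tx": 0.5,"ty": 0,"tz": 0,"wx": 0,"wy": 0,"wz": 0},{"jaw": -1,"tx": 0.5,"ty": 0,"tz": 0,"wx": 0,"wy": 0,"wz": 0},{"jaw": -1,"tx": 0.5,"ty": 0,"tz": 0,"wx": 0,"wy": 0,"wz": 0},{"jaw": -1,"tx": 0.5,"ty": 0,"tz": 0,"wx": 0,"wy": 0,"wz": 0},{"jaw": -1,"tx": 0.5,"ty": 0,"tz": 0,"wx": 0,"wy": 0,"wz": 0},{"jaw": -1,"tx": 0.5,"ty": 0,"tz": 0,"wx": 0,"wy": 0,"wz": 0},{"jaw": -1,"tx": 0.5,"ty": 0,"tz": 0,"wx": 0,"wy": 0,"wz": 0},{"jaw": -1,"tx": 0.5,"ty": 0,"tz": 0,"wx": 0,"wy": 0,"wz": 0},{"jaw": -1,"tx": 0,"ty": 0,"tz": 0,"wx": 0,"wy": 0,"wz": 0}]'

```text
clock: 7.68
tcp_pos: [0.5227, -0.1972, 0.3415]
orientation: [-0.001, -0.059, 0.998, 0.0]
wrist_force: [-0.6, 0.5, 0.4]
finger_gap: 0.0002
```

```bash
python3 snap.py 6 wrist
```

```text
7.725 [ 0.52282899 -0.19715142  0.34138803] [-6.21091125e-04 -5.86867687e-02  9.98276211e-01  2.89010863e-04] -8.819259280022835e-05 [ 0.16308588 -0.11564037 -0.09790208]
```

View pics/wrist6.png

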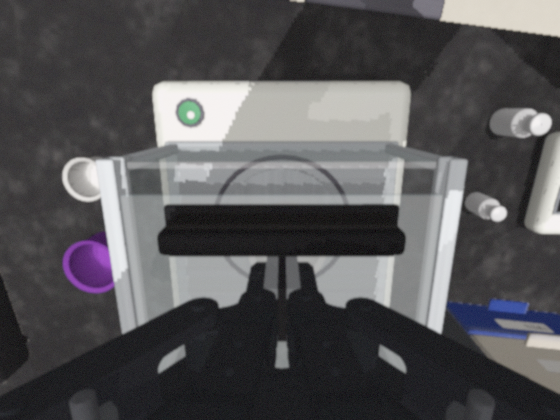

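The pull has moved with the hand and sits at the same image position. I'll keep going gently to the stop.

Call:
carry_out --motion '[{"jaw": -1,"tx": 0.4,"ty": 0,"tz": 0,"wx": 0,"wy": 0,"wz": 0},{"jaw": -1,"tx": 0.4,"ty": 0,"tz": 0,"wx": 0,"wy": 0,"wz": 0},{"jaw": -1,"tx": 0.4,"ty": 0,"tz": 0,"wx": 0,"wy": 0,"wz": 0},{"jaw": -1,"tx": 0.3,"ty": 0,"tz": 0,"wx": 0,"wy": 0,"wz": 0},{"jaw": -1,"tx": 0,"ty": 0,"tz": 0,"wx": 0,"wy": 0,"wz": 0}]'

```text
clock: 8.35
tcp_pos: [0.508, -0.1991, 0.3417]
orientation: [-0.0, -0.059, 0.998, -0.0]
wrist_force: [0.1, -1.4, 0.7]
finger_gap: 0.0002
```

```bash
python3 snap.py 7 wrist
```

```text
8.4 [ 0.5081647  -0.19906477  0.34174164] [-2.74137450e-04 -5.86923678e-02  9.98276077e-01 -6.94330342e-05] -0.00032941034877267093 [ 0.06843528  0.24290434 -1.25087454]
```

View pics/wrist7.png

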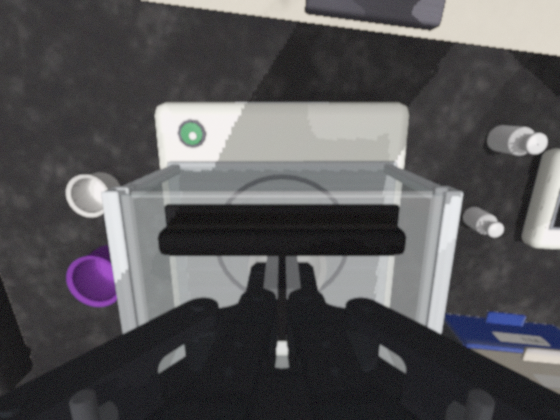

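Still short of the stop: the glass front is at row ~190 and the pull's front is at 205. Continuing.

Call:
carry_out --motion '[{"jaw": -1,"tx": 0.3,"ty": 0,"tz": 0,"wx": 0,"wy": 0,"wz": 0},{"jaw": -1,"tx": 0.3,"ty": 0,"tz": 0,"wx": 0,"wy": 0,"wz": 0},{"jaw": -1,"tx": 0.3,"ty": 0,"tz": 0,"wx": 0,"wy": 0,"wz": 0}]'

```text
clock: 8.78
tcp_pos: [0.5043, -0.1999, 0.3422]
orientation: [0.008, -0.06, 0.998, 0.001]
wrist_force: [28.9, 6.3, -16.0]
finger_gap: 0.0003
```

Call:
carry_out --motion '[{"jaw": -1,"tx": 0.3,"ty": 0,"tz": 0,"wx": 0,"wy": 0,"wz": 0},{"jaw": -1,"tx": 0.2,"ty": 0,"tz": 0,"wx": 0,"wy": 0,"wz": 0}]'

```text
clock: 9.02
tcp_pos: [0.5025, -0.2003, 0.3423]
orientation: [0.013, -0.061, 0.998, 0.002]
wrist_force: [41.8, 9.3, -22.9]
finger_gap: -0.0001
```

```bash
python3 snap.py 8 wrist
```

```text
9.075 [ 0.50251571 -0.20022163  0.34230639] [ 0.01261344 -0.06113864  0.99804819  0.00166414] 0.00023948435254756342 [ 38.97811901   9.27401471 -20.09300729]
```

View pics/wrist8.png

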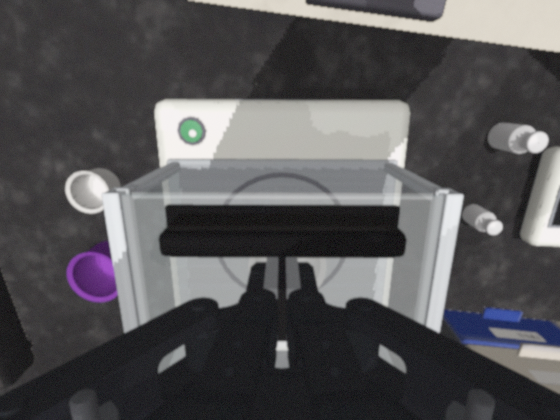

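The force rose to 42 N with the pull no longer advancing, so it is against the stop. I'll back off and measure.

Call:
carry_out --motion '[{"jaw": -1,"tx": -0.8,"ty": 0,"tz": 0,"wx": 0,"wy": 0,"wz": 0},{"jaw": -1,"tx": -1.2,"ty": 0,"tz": 0,"wx": 0,"wy": 0,"wz": 0},{"jaw": -1,"tx": 0,"ty": 0,"tz": -2,"wx": 0,"wy": 0,"wz": 0},{"jaw": -1,"tx": 0,"ty": 0,"tz": -3,"wx": 0,"wy": 0,"wz": 0},{"jaw": -1,"tx": 0,"ty": 0,"tz": -2,"wx": 0,"wy": 0,"wz": 0},{"jaw": -1,"tx": 0,"ty": 0,"tz": 0,"wx": 0,"wy": 0,"wz": 0},{"jaw": -1,"tx": 0,"ty": 0,"tz": 0,"wx": 0,"wy": 0,"wz": 0}]'

```text
clock: 9.95
tcp_pos: [0.5141, -0.1983, 0.4108]
orientation: [-0.001, -0.059, 0.998, 0.0]
wrist_force: [0.4, -0.7, 0.7]
finger_gap: -0.0
```

```bash
python3 snap.py 9 wrist side scene
```

```text
10.1 [ 0.51411233 -0.19819541  0.41045807] [-9.57953213e-04 -5.87702727e-02  9.98270892e-01  6.02478502e-04] 9.269219754639732e-05 [ 0.18189689  0.13719335 -0.75809379]
```

View pics/wrist9.png

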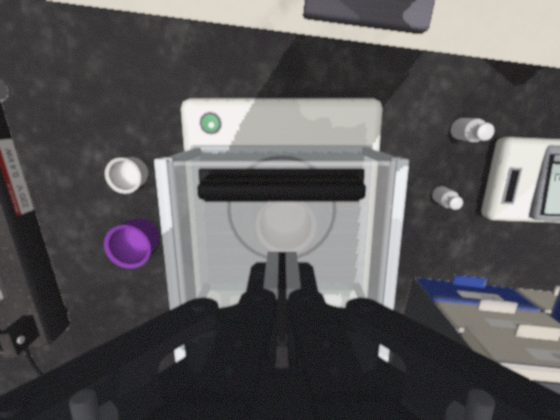

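View pics/scene9.png

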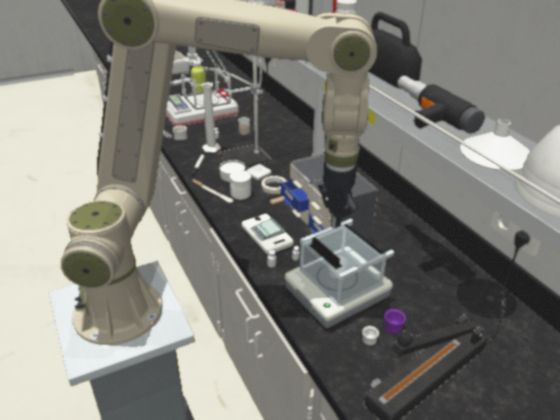

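Run:
```python
from h import *
import pickle
C=pickle.load(open("pics/cal9.pkl","rb"));cw=C['wrist']
bx=np.array([.9927,.1204])
g=cv2.cvtColor(cv2.imread("pics/wrist9.png"),cv2.COLOR_BGR2GRAY);print(list(g[140:210,282]))
for p,z in(((282,200),.184),((282,169),.161),((282,150),.161),((165,158),.161),((402,158),.161)): 
    q=plane(cw,p,z);print(p,q,bx@q[:2])
a=cv2.imread("pics/wrist9.png")[135:215,150:420];b=cv2.imread("pics/side9.png")[210:300,300:420];b=cv2.resize(b,(360,270),interpolation=cv2.INTER_CUBIC)
cv2.imwrite("pics/w9z.png",np.vstack([cv2.resize(a,(797,236),interpolation=cv2.INTER_CUBIC),cv2.copyMakeBorder(b,0,0,0,797-360,cv2.BORDER_CONSTANT)]))
```

```text
[np.uint8(184), np.uint8(183), np.uint8(184), np.uint8(179), np.uint8(168), np.uint8(153), np.uint8(142), np.uint8(144), np.uint8(142), np.uint8(144), np.uint8(141), np.uint8(135), np.uint8(132), np.uint8(127), np.uint8(123), np.uint8(109), np.uint8(98), np.uint8(90), np.uint8(91), np.uint8(112), np.uint8(135), np.uint8(160), np.uint8(181), np.uint8(190), np.uint8(190), np.uint8(183), np.uint8(168), np.uint8(147), np.uint8(111), np.uint8(66), np.uint8(32), np.uint8(31), np.uint8(33), np.uint8(32), np.uint8(27), np.uint8(23), np.uint8(19), np.uint8(29), np.uint8(19), np.uint8(31), np.uint8(24), np.uint8(27), np.uint8(15), np.uint8(22), np.uint8(26), np.uint8(30), np.uint8(30), np.uint8(38), np.uint8(35), np.uint8(36), np.uint8(35), np.uint8(41), np.uint8(35), np.uint8(38), np.uint8(30), np.uint8(31), np.uint8(26), np.uint8(26), np.uint8(31), np.uint8(34), np.uint8(65), np.uint8(117), np.uint8(157), np.uint8(177), np.uint8(183), np.uint8(183), np.uint8(184), np.uint8(182), np.uint8(183), np.uint8(183)]
(282, 200) [ 0.49447501 -0.20035406  0.184     ] 0.4667427100648191
(282, 169) [ 0.47934303 -0.20212452  0.161     ] 0.45150803859968847
(282, 150) [ 0.46703544 -0.20359231  0.161     ] 0.4391135688746113
(165, 158) [ 0.48119707 -0.27890819  0.161     ] 0.44410378248681587
(402, 158) [ 0.46291003 -0.12508645  0.161     ] 0.4444703789998819
```

View pics/w9z.png

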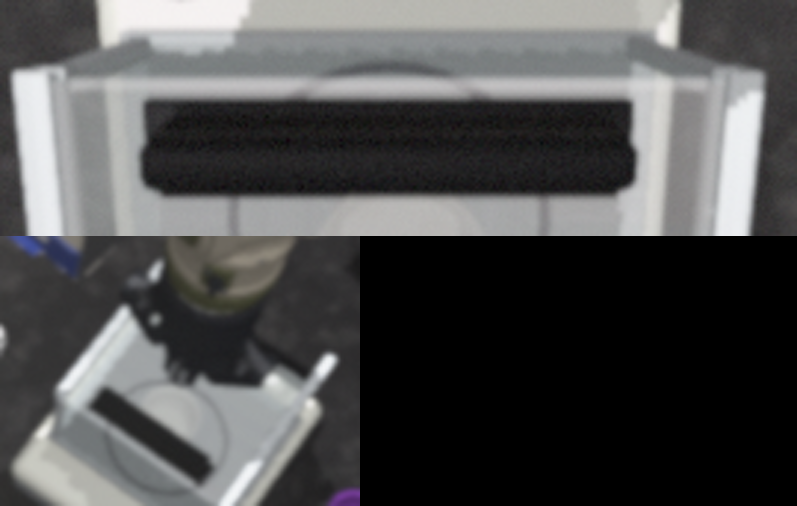

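Run:
```python
import cv2,numpy as np
a=cv2.imread("pics/scene0.png")[150:240,250:350];b=cv2.imread("pics/side0.png")[110:230,245:365]
cv2.imwrite("pics/boxz.png",np.hstack([cv2.resize(a,(400,360),interpolation=cv2.INTER_CUBIC),cv2.resize(b,(400,400),interpolation=cv2.INTER_CUBIC)[:360]]))
```

```text
(no output)
```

View pics/boxz.png

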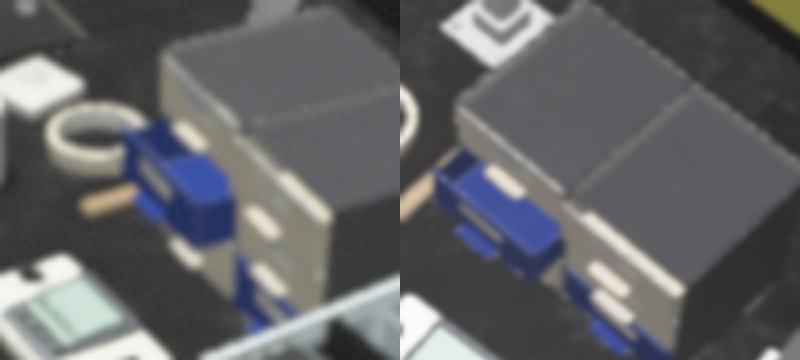

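Run:
```python
from h import *
np.set_printoptions(precision=3,suppress=True)
cs,cd=eyes.calibration("scene"),eyes.calibration("side")
for n,a,b in(("blueL",(125,128),(37,178)),("blueR",(192,205),(120,250)),("tab",(150,205),(78,235)),("cabL",(162,55),(58,105)),("cabR",(330,215),(282,292)),("tab2",(262,330),(213,335))):
    print(n,tri([(cs,np.array(a)/4+[250,150]),(cd,np.array(b)/3.333+[245,110])]))
```

```text
blueL (array([0.578, 0.218, 0.116]), np.float64(0.0010663560904381078))
blueR (array([0.587, 0.127, 0.094]), np.float64(0.002826087597745955))
tab (array([0.58 , 0.175, 0.069]), np.float64(0.0006813712968806927))
cabL (array([0.619, 0.234, 0.164]), np.float64(6.871761995046111e-06))
cabR (array([ 0.616, -0.022,  0.167]), np.float64(0.0018786494018283187))
tab2 (array([0.605, 0.037, 0.031]), np.float64(0.0014339327360510844))
```

Call:
carry_out --motion '[{"jaw": -1,"tx": -0.1,"ty": 4.77,"tz": 0,"wx": 0,"wy": 0,"wz": 0},{"jaw": -1,"tx": -0.1,"ty": 4.77,"tz": 0,"wx": 0,"wy": 0,"wz": 0},{"jaw": -1,"tx": -0.1,"ty": 4.77,"tz": 0,"wx": 0,"wy": 0,"wz": 0},{"jaw": -1,"tx": -0.1,"ty": 4.77,"tz": 0,"wx": 0,"wy": 0,"wz": 0},{"jaw": -1,"tx": -0.1,"ty": 4.77,"tz": 0,"wx": 0,"wy": 0,"wz": 0},{"jaw": -1,"tx": -0.1,"ty": 4.77,"tz": 0,"wx": 0,"wy": 0,"wz": 0},{"jaw": -1,"tx": -0.1,"ty": 4.77,"tz": 0,"wx": 0,"wy": 0,"wz": 0},{"jaw": -1,"tx": -0.1,"ty": 4.77,"tz": 0,"wx": 0,"wy": 0,"wz": 0},{"jaw": -1,"tx": 0,"ty": 0,"tz": 4,"wx": 0,"wy": 0,"wz": 0},{"jaw": -1,"tx": 0,"ty": 0,"tz": 4,"wx": 0,"wy": 0,"wz": 0},{"jaw": -1,"tx": 0,"ty": 0,"tz": 3,"wx": 0,"wy": 0,"wz": 0},{"jaw": -1,"tx": 0,"ty": 0,"tz": 0,"wx": 0,"wy": 0,"wz": 0},{"jaw": -1,"tx": 0,"ty": 0,"tz": 0,"wx": 0,"wy": 0,"wz": 0}]'

```text
clock: 11.72
tcp_pos: [0.4779, 0.1816, 0.3025]
orientation: [0.0, -0.059, 0.998, 0.0]
wrist_force: [0.0, -0.4, 0.3]
finger_gap: -0.0001
```

```bash
python3 snap.py 10 wrist side scene
python3 - <<'E'
import cv2,numpy as np
a=cv2.imread("pics/scene10.png")[200:330,235:415];b=cv2.imread("pics/side10.png")[180:310,220:400]
cv2.imwrite("pics/10z.png",cv2.resize(np.hstack([a,b]),(800,289),interpolation=cv2.INTER_CUBIC))
E
```

```text
11.875 [0.47821746 0.18167864 0.30322266] [ 1.38141025e-03 -5.87537855e-02  9.98271516e-01  2.54748810e-04] 9.37106238361149e-05 [-0.66471671 -0.04260559 -0.73701669]
```

View pics/wrist10.png

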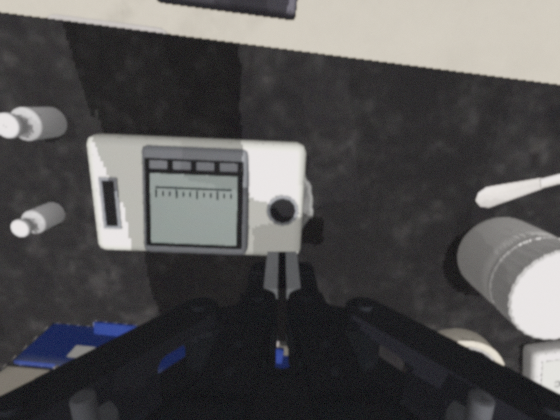

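View pics/10z.png

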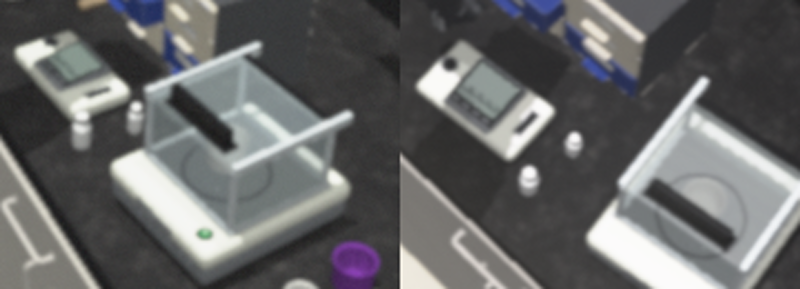

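The glass top now covers the box and no longer overhangs the rear. The wrist view shows the round window at (282,210), in line with the fingers at col 283. Checking the position.

Run:
```python
from h import *
import pickle
np.set_printoptions(precision=4,suppress=True)
C=pickle.load(open("pics/cal10.pkl","rb"));C1=pickle.load(open("pics/cal1.pkl","rb"))
g=cv2.cvtColor(cv2.imread("pics/wrist10.png"),cv2.COLOR_BGR2GRAY)[192:228,264:300]
m=(g<100).astype(np.uint8);N,l,s,c=cv2.connectedComponentsWithStats(m);print(s[1:],c[1:]+[264,192])
k=1+np.argmax(s[1:,4]);p=c[k]+[264,192]
print(plane(C['wrist'],p,.027),tri([(C['wrist'],p),(C['side'],(241.68,208.43)),(C1['wrist'],(303.9,239.3))]))
```

```text
[[  5   7  26  25 494]] [[281.7834 211.2024]]
[0.4799 0.1819 0.027 ] (array([0.4787, 0.182 , 0.0265]), np.float64(0.0016529902933440361))
```

Call:
carry_out --motion '[{"jaw": -1,"tx": -0.1,"ty": 0,"tz": 3,"wx": 0,"wy": 0,"wz": 0},{"jaw": -1,"tx": 0,"ty": 0,"tz": 2.5,"wx": 0,"wy": 0,"wz": 0},{"jaw": -1,"tx": 0,"ty": 0,"tz": 1.5,"wx": 0,"wy": 0,"wz": 0},{"jaw": -1,"tx": 0,"ty": 0,"tz": 1,"wx": 0,"wy": 0,"wz": 0},{"jaw": -1,"tx": 0,"ty": 0,"tz": 0,"wx": 0,"wy": 0,"wz": 0},{"jaw": -1,"tx": 0,"ty": 0,"tz": 0,"wx": 0,"wy": 0,"wz": 0},{"jaw": -1,"tx": 0,"ty": 0,"tz": 0,"wx": 0,"wy": 0,"wz": 0}]'

```text
clock: 12.75
tcp_pos: [0.4789, 0.1818, 0.2225]
orientation: [0.001, -0.059, 0.998, 0.0]
wrist_force: [-0.6, -0.4, 0.2]
finger_gap: -0.0001
```

```bash
python3 snap.py 11 wrist scene
python3 - <<'E'
import cv2,numpy as np
a=cv2.imread("pics/scene11.png")[180:280,220:340]
cv2.imwrite("pics/11z.png",cv2.resize(a,(720,600),interpolation=cv2.INTER_CUBIC))
E
```

```text
12.85 [0.47875816 0.18182012 0.22222609] [ 5.03519798e-04 -5.88675636e-02  9.98265667e-01  1.17422093e-04] -4.0957639919838305e-05 [ 0.46785085 -0.09502826 -0.15001446]
```

View pics/wrist11.png

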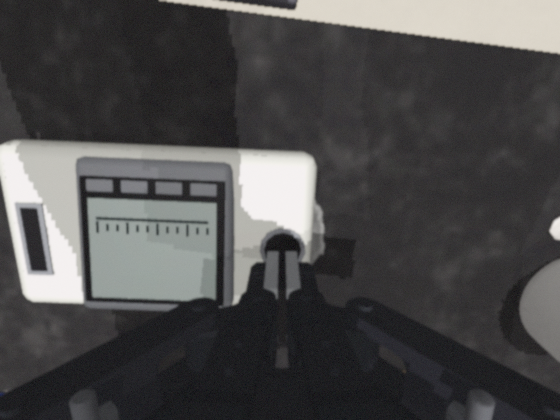

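View pics/11z.png

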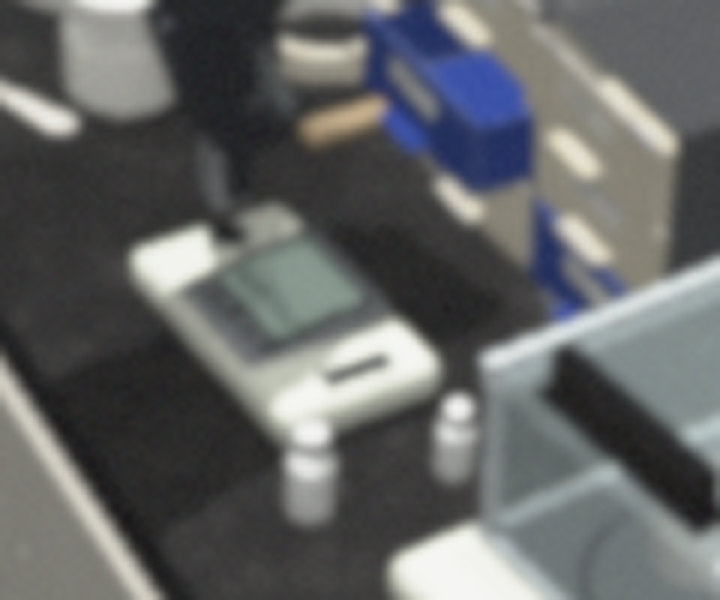

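The fingertips hover over the round window (wrist (283,245)), with no force. Grasp point is at z≈0.067, 40 mm above the window, and the tips are ~22 mm above it. Now the dwell of over 2 s.

Call:
carry_out --motion '[{"jaw": -1,"tx": 0,"ty": 0,"tz": 0,"wx": 0,"wy": 0,"wz": 0},{"jaw": -1,"tx": 0,"ty": 0,"tz": 0,"wx": 0,"wy": 0,"wz": 0},{"jaw": -1,"tx": 0,"ty": 0,"tz": 0,"wx": 0,"wy": 0,"wz": 0},{"jaw": -1,"tx": 0,"ty": 0,"tz": 0,"wx": 0,"wy": 0,"wz": 0},{"jaw": -1,"tx": 0,"ty": 0,"tz": 0,"wx": 0,"wy": 0,"wz": 0},{"jaw": -1,"tx": 0,"ty": 0,"tz": 0,"wx": 0,"wy": 0,"wz": 0},{"jaw": -1,"tx": 0,"ty": 0,"tz": 0,"wx": 0,"wy": 0,"wz": 0},{"jaw": -1,"tx": 0,"ty": 0,"tz": 0,"wx": 0,"wy": 0,"wz": 0},{"jaw": -1,"tx": 0,"ty": 0,"tz": 0,"wx": 0,"wy": 0,"wz": 0},{"jaw": -1,"tx": 0,"ty": 0,"tz": 0,"wx": 0,"wy": 0,"wz": 0},{"jaw": -1,"tx": 0,"ty": 0,"tz": 0,"wx": 0,"wy": 0,"wz": 0},{"jaw": -1,"tx": 0,"ty": 0,"tz": 0,"wx": 0,"wy": 0,"wz": 0},{"jaw": -1,"tx": 0,"ty": 0,"tz": 0,"wx": 0,"wy": 0,"wz": 0},{"jaw": -1,"tx": 0,"ty": 0,"tz": 0,"wx": 0,"wy": 0,"wz": 0},{"jaw": -1,"tx": 0,"ty": 0,"tz": 0,"wx": 0,"wy": 0,"wz": 0},{"jaw": -1,"tx": 0,"ty": 0,"tz": 0,"wx": 0,"wy": 0,"wz": 0},{"jaw": -1,"tx": 0,"ty": 0,"tz": 0,"wx": 0,"wy": 0,"wz": 0},{"jaw": -1,"tx": 0,"ty": 0,"tz": 0,"wx": 0,"wy": 0,"wz": 0}]'

```text
clock: 15.1
tcp_pos: [0.4785, 0.1817, 0.2217]
orientation: [0.0, -0.059, 0.998, 0.0]
wrist_force: [0.7, 0.6, 0.2]
finger_gap: 0.0001
```

Call:
carry_out --motion '[{"jaw": -1,"tx": 0,"ty": 0,"tz": -4,"wx": 0,"wy": 0,"wz": 0},{"jaw": -1,"tx": 0,"ty": 0,"tz": -5,"wx": 0,"wy": 0,"wz": 0},{"jaw": -1,"tx": 0,"ty": 0,"tz": -5,"wx": 0,"wy": 0,"wz": 0},{"jaw": -1,"tx": 0,"ty": 0,"tz": -4.8,"wx": 0,"wy": 0,"wz": 0},{"jaw": -1,"tx": 0.94,"ty": -4.76,"tz": 0,"wx": 0,"wy": 0,"wz": 0},{"jaw": -1,"tx": 0.94,"ty": -4.76,"tz": 0,"wx": 0,"wy": 0,"wz": 0},{"jaw": -1,"tx": 0.94,"ty": -4.76,"tz": 0,"wx": 0,"wy": 0,"wz": 0},{"jaw": -1,"tx": 0.94,"ty": -4.76,"tz": 0,"wx": 0,"wy": 0,"wz": 0},{"jaw": -1,"tx": 0.94,"ty": -4.76,"tz": 0,"wx": 0,"wy": 0,"wz": 0},{"jaw": -1,"tx": 0.94,"ty": -4.76,"tz": 0,"wx": 0,"wy": 0,"wz": 0},{"jaw": -1,"tx": 0.94,"ty": -4.76,"tz": 0,"wx": 0,"wy": 0,"wz": 0},{"jaw": -1,"tx": 0.94,"ty": -4.76,"tz": 0,"wx": 0,"wy": 0,"wz": 0},{"jaw": -1,"tx": 0,"ty": 0,"tz": 3,"wx": 0,"wy": 0,"wz": 0},{"jaw": -1,"tx": 0,"ty": 0,"tz": 0,"wx": 0,"wy": 0,"wz": 0},{"jaw": -1,"tx": 0,"ty": 0,"tz": 0,"wx": 0,"wy": 0,"wz": 0}]'

```text
clock: 16.98
tcp_pos: [0.4487, -0.2049, 0.3803]
orientation: [0.0, -0.059, 0.998, 0.0]
wrist_force: [0.8, -0.7, -0.1]
finger_gap: 0.0
```

```bash
python3 snap.py 12 wrist scene side
python3 - <<'E'
import cv2,numpy as np
a=cv2.imread("pics/scene12.png")[200:330,255:405];b=cv2.imread("pics/side12.png")[190:320,290:440]
cv2.imwrite("pics/12z.png",cv2.resize(np.hstack([a,b]),(800,347),interpolation=cv2.INTER_CUBIC))
E
```

```text
17.125 [ 0.4489966  -0.2047812   0.38081736] [ 7.52636175e-04 -5.94923316e-02  9.98228354e-01 -4.99597987e-04] -0.00018049470440407094 [ 0.41071712 -0.64012535  0.34348522]
```

View pics/12z.png

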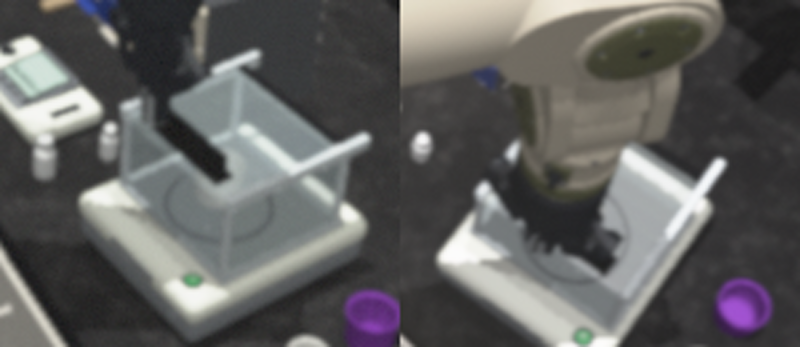

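View pics/wrist12.png

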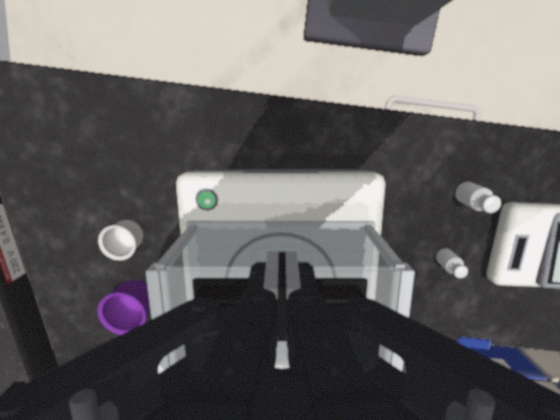

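The pull (wrist cols 193–367, row ~288) lies ahead of the fingertips at (283,255). Descending in front of it, then pushing open.

Call:
carry_out --motion '[{"jaw": -1,"tx": 0,"ty": 0,"tz": 1.5,"wx": 0,"wy": 0,"wz": 0},{"jaw": -1,"tx": 0,"ty": 0,"tz": 1.4,"wx": 0,"wy": 0,"wz": 0},{"jaw": -1,"tx": 0,"ty": 0,"tz": 0.9,"wx": 0,"wy": 0,"wz": 0},{"jaw": -1,"tx": 0,"ty": 0,"tz": 0,"wx": 0,"wy": 0,"wz": 0},{"jaw": -1,"tx": -0.5,"ty": 0,"tz": 0,"wx": 0,"wy": 0,"wz": 0},{"jaw": -1,"tx": -0.5,"ty": 0,"tz": 0,"wx": 0,"wy": 0,"wz": 0},{"jaw": -1,"tx": -0.5,"ty": 0,"tz": 0,"wx": 0,"wy": 0,"wz": 0},{"jaw": -1,"tx": -0.5,"ty": 0,"tz": 0,"wx": 0,"wy": 0,"wz": 0},{"jaw": -1,"tx": -0.5,"ty": 0,"tz": 0,"wx": 0,"wy": 0,"wz": 0},{"jaw": -1,"tx": -0.5,"ty": 0,"tz": 0,"wx": 0,"wy": 0,"wz": 0},{"jaw": -1,"tx": 0,"ty": 0,"tz": 0,"wx": 0,"wy": 0,"wz": 0}]'

```text
clock: 18.5
tcp_pos: [0.4788, -0.2017, 0.3416]
orientation: [0.0, -0.059, 0.998, 0.0]
wrist_force: [-0.5, -0.4, 0.1]
finger_gap: -0.0002
```

```bash
python3 snap.py 13 wrist scene
python3 - <<'E'
import cv2,numpy as np
a=cv2.imread("pics/scene13.png")[200:300,270:405]
cv2.imwrite("pics/13z.png",cv2.resize(a,(800,593),interpolation=cv2.INTER_CUBIC))
E
```

```text
18.6 [ 0.47852197 -0.20167355  0.34157998] [ 1.29053568e-04 -5.89526474e-02  9.98260763e-01  1.35395848e-04] -3.160338347853868e-05 [-0.3447467  -0.49350869  0.48069462]
```

View pics/13z.png

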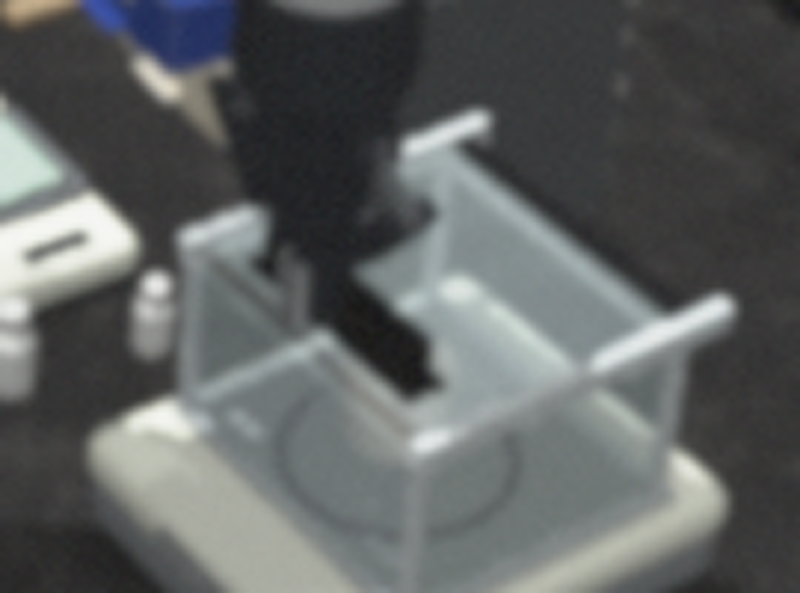

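The fingers are against the front face and the pull has begun to move back. Continuing.

Call:
carry_out --motion '[{"jaw": -1,"tx": -0.6,"ty": 0,"tz": 0,"wx": 0,"wy": 0,"wz": 0},{"jaw": -1,"tx": -0.7,"ty": 0,"tz": 0,"wx": 0,"wy": 0,"wz": 0},{"jaw": -1,"tx": -0.7,"ty": 0,"tz": 0,"wx": 0,"wy": 0,"wz": 0},{"jaw": -1,"tx": -0.7,"ty": 0,"tz": 0,"wx": 0,"wy": 0,"wz": 0},{"jaw": -1,"tx": -0.7,"ty": 0,"tz": 0,"wx": 0,"wy": 0,"wz": 0},{"jaw": -1,"tx": -0.7,"ty": 0,"tz": 0,"wx": 0,"wy": 0,"wz": 0},{"jaw": -1,"tx": -0.7,"ty": 0,"tz": 0,"wx": 0,"wy": 0,"wz": 0},{"jaw": -1,"tx": -0.7,"ty": 0,"tz": 0,"wx": 0,"wy": 0,"wz": 0},{"jaw": -1,"tx": -0.7,"ty": 0,"tz": 0,"wx": 0,"wy": 0,"wz": 0},{"jaw": -1,"tx": -0.5,"ty": 0,"tz": 0,"wx": 0,"wy": 0,"wz": 0},{"jaw": -1,"tx": -0.4,"ty": 0,"tz": 0,"wx": 0,"wy": 0,"wz": 0}]'

```text
clock: 19.98
tcp_pos: [0.5492, -0.1933, 0.3416]
orientation: [-0.0, -0.059, 0.998, 0.0]
wrist_force: [-1.9, 1.0, 0.6]
finger_gap: -0.0001
```

Call:
carry_out --motion '[{"jaw": -1,"tx": -0.3,"ty": 0,"tz": 0,"wx": 0,"wy": 0,"wz": 0},{"jaw": -1,"tx": -0.3,"ty": 0,"tz": 0,"wx": 0,"wy": 0,"wz": 0}]'

```text
clock: 20.23
tcp_pos: [0.5549, -0.1927, 0.3416]
orientation: [-0.0, -0.059, 0.998, 0.0]
wrist_force: [-1.8, 0.4, -1.1]
finger_gap: -0.0001
```

Call:
carry_out --motion '[{"jaw": -1,"tx": -0.3,"ty": 0,"tz": 0,"wx": 0,"wy": 0,"wz": 0},{"jaw": -1,"tx": -0.3,"ty": 0,"tz": 0,"wx": 0,"wy": 0,"wz": 0}]'

```text
clock: 20.48
tcp_pos: [0.5609, -0.192, 0.3416]
orientation: [-0.0, -0.059, 0.998, 0.0]
wrist_force: [-1.7, 0.9, -0.4]
finger_gap: -0.0004
```

Call:
carry_out --motion '[{"jaw": -1,"tx": -0.3,"ty": 0,"tz": 0,"wx": 0,"wy": 0,"wz": 0}]'

```text
clock: 20.6
tcp_pos: [0.5639, -0.1916, 0.3416]
orientation: [-0.0, -0.059, 0.998, 0.0]
wrist_force: [-1.6, 1.3, 0.5]
finger_gap: -0.0003
```

Call:
carry_out --motion '[{"jaw": -1,"tx": -0.3,"ty": 0,"tz": 0,"wx": 0,"wy": 0,"wz": 0}]'

```text
clock: 20.72
tcp_pos: [0.5657, -0.1913, 0.3416]
orientation: [-0.002, -0.059, 0.998, -0.0]
wrist_force: [-12.1, -1.2, 6.1]
finger_gap: 0.0
```

The stop is reached: 12 N at x=0.566, about 95–99 mm of total travel from the shut stop, which fits the 95 mm range. Backing off and clearing.

Call:
carry_out --motion '[{"jaw": -1,"tx": 0.7,"ty": 0,"tz": 0,"wx": 0,"wy": 0,"wz": 0},{"jaw": -1,"tx": 1,"ty": 0,"tz": 0,"wx": 0,"wy": 0,"wz": 0},{"jaw": -1,"tx": 0,"ty": 0,"tz": -3,"wx": 0,"wy": 0,"wz": 0},{"jaw": -1,"tx": 0,"ty": 0,"tz": -4,"wx": 0,"wy": 0,"wz": 0},{"jaw": -1,"tx": 5,"ty": 0,"tz": -1,"wx": 0,"wy": 0,"wz": 0},{"jaw": -1,"tx": 5,"ty": 0,"tz": 0,"wx": 0,"wy": 0,"wz": 0},{"jaw": -1,"tx": 4,"ty": 2,"tz": 0,"wx": 0,"wy": -8,"wz": 0},{"jaw": -1,"tx": 0,"ty": 2,"tz": 0,"wx": 0,"wy": -8,"wz": 0},{"jaw": -1,"tx": 0,"ty": 2,"tz": 0,"wx": 0,"wy": -8,"wz": 0},{"jaw": -1,"tx": 0,"ty": 2,"tz": 0,"wx": 0,"wy": 0,"wz": 0},{"jaw": -1,"tx": 0,"ty": 0,"tz": 0,"wx": 0,"wy": 0,"wz": 0},{"jaw": -1,"tx": 0,"ty": 0,"tz": 0,"wx": 0,"wy": 0,"wz": 0}]'

```text
clock: 22.22
tcp_pos: [0.4016, -0.1307, 0.4221]
orientation: [0.208, -0.058, 0.976, 0.012]
wrist_force: [0.7, 0.2, 0.1]
finger_gap: 0.0002
```

```bash
python3 snap.py 14 wrist scene side
```

```text
22.375 [ 0.40179518 -0.13093291  0.42166877] [ 0.2075135  -0.05727236  0.97647834  0.01216879] 9.463564764195105e-05 [ 0.25034093 -0.44278964 -0.36053452]
```

View pics/wrist14.png

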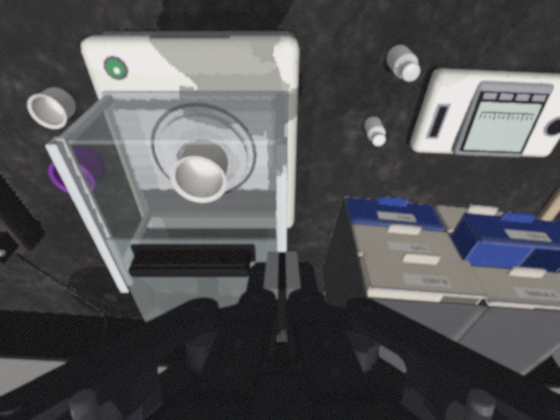

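View pics/side14.png

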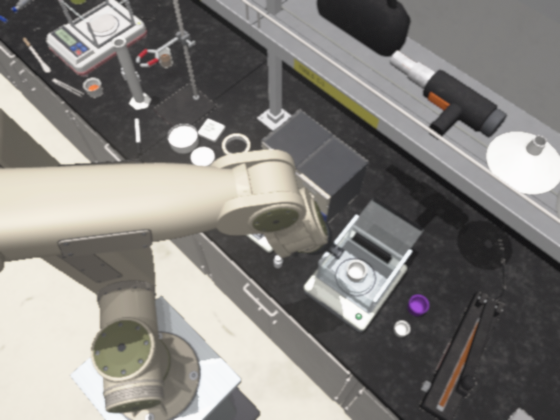

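The top is open: the pull is at wrist (190,262), past the rear of the box interior. The cup is upright at (200,172) and the weights are in place. Measuring the pull's travel and checking that the cup hasn't moved.

Run:
```python
from h import *
import pickle
np.set_printoptions(precision=4,suppress=True)
b=np.array([.9927,.1204])
C=pickle.load(open("pics/cal14.pkl","rb"));C3=pickle.load(open("pics/cal3.pkl","rb"));C9=pickle.load(open("pics/cal9.pkl","rb"))
def rear(f,col,lo,hi):
    g=cv2.GaussianBlur(cv2.cvtColor(cv2.imread(f),cv2.COLOR_BGR2GRAY),(5,1),0).astype(float)[lo:hi,col]
    return lo+np.argmax(np.diff(g))+.5
for n,c,f,col,lo,hi in(('start',C3,"pics/wrist3.png",145,250,275),('shut',C9,"pics/wrist9.png",260,190,210),('open',C,"pics/wrist14.png",190,262,290)):
    r=rear(f,col,lo,hi);q=plane(c['wrist'],(col,r),.184);print(n,r,q,"u",b@q[:2])
# object change, side view before/after
a=cv2.imread("pics/side0.png").astype(int);d=cv2.imread("pics/side14.png").astype(int)
for n,(x,y) in dict(cup=(356,270),big=(278,262),small=(298,244),spatula=(180,177)).items():
    A=a[y-9:y+10,x-9:x+10].astype(np.float32).mean(2);B=d[y-9:y+10,x-9:x+10].astype(np.float32).mean(2)
    print(n,cv2.phaseCorrelate(A,B,cv2.createHanningWindow((19,19),cv2.CV_32F)))
wc=plane(C['wrist'],(200,180),.116);w3=plane(C3['wrist'],(168,188),.116);print("cup rim",wc,w3)
```

```text
start 264.5 [ 0.5532 -0.1921  0.184 ] u 0.5260728090381112
shut 200.5 [ 0.4964 -0.2136  0.184 ] u 0.46702301217199066
open 276.5 [ 0.5852 -0.1881  0.184 ] u 0.558302535965931
cup ((-0.36109792475228986, -0.42564476131831164), 0.7742858266830445)
big ((-0.32042602167519085, 0.4303994689593633), 0.9063055849075318)
small ((-0.04866014967723764, 3.1557689169997936), 0.24711654484272003)
spatula ((0.09375714087315679, -0.22041488899645678), 0.7992822474241257)
cup rim [ 0.5324 -0.1903  0.116 ] [ 0.5324 -0.1908  0.116 ]
```

Run:
```python
from h import *
import pickle
np.set_printoptions(precision=4,suppress=True)
C=pickle.load(open("pics/cal14.pkl","rb"));C3=pickle.load(open("pics/cal3.pkl","rb"))
for n,a,b,z in(('small',(361,143),(378,140),.04),('big',(393,74),(411,73),.048)):
    print(n,plane(C3['wrist'],a,z),plane(C['wrist'],b,z))
a=cv2.imread("pics/scene0.png")[170:290,180:320];b=cv2.imread("pics/scene14.png")[170:290,180:320]
cv2.imwrite("pics/14z.png",cv2.resize(np.hstack([a,b]),(800,343),interpolation=cv2.INTER_CUBIC))
```

```text
small [ 0.5091 -0.0126  0.04  ] [ 0.5114 -0.0129  0.04  ]
big [ 0.4361 -0.0058  0.048 ] [ 0.4371 -0.0066  0.048 ]
```

View pics/14z.png

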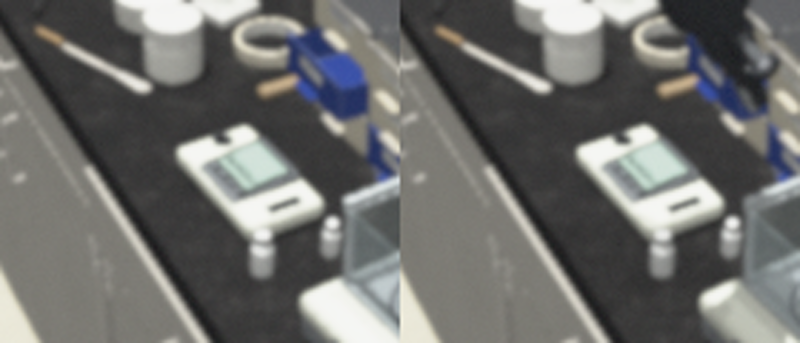

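Call:
carry_out --motion '[{"jaw": -1,"tx": 0,"ty": 0,"tz": 0,"wx": 0,"wy": 8,"wz": 0},{"jaw": -1,"tx": 0,"ty": 0,"tz": 0,"wx": 0,"wy": 8,"wz": 0},{"jaw": -1,"tx": 0,"ty": 0,"tz": 0,"wx": 0,"wy": 8,"wz": 0},{"jaw": -1,"tx": 1.5,"ty": 0,"tz": -2,"wx": 0,"wy": 0,"wz": 0},{"jaw": -1,"tx": 0,"ty": 0,"tz": 0,"wx": 0,"wy": 0,"wz": 0},{"jaw": -1,"tx": 0,"ty": 0,"tz": 0,"wx": 0,"wy": 0,"wz": 0},{"jaw": -1,"tx": 0,"ty": 0,"tz": 0,"wx": 0,"wy": 0,"wz": 0}]'

```text
clock: 23.25
tcp_pos: [0.3866, -0.1321, 0.4411]
orientation: [-0.0, -0.059, 0.998, 0.0]
wrist_force: [-0.5, -0.0, -0.2]
finger_gap: 0.0005
```

Run:
```python
from h import *
s=get_state();print(s["tcp_pos"],s["wrist_force"],np.abs(s["qvel"]).max());print(env.hand_in())
```

```text
[ 0.38658899 -0.13208416  0.44111789] [-0.48048469 -0.00152032 -0.23970017] 0.004391507815812123
the job is handed in; nothing more can be done
None
```

The job is done and handed in at about 23 s; no verdict was reported.

**What I did**
- With the fingers shut, I pushed the sliding top to its front stop. The wrist force peaked at about 42 N there.
- I held the fingertips over the round sensor, about 22 mm above it and within about 1 mm sideways, for over 2.3 s. The wrist force stayed at noise level.
- I then pushed the top to its rear stop (12 N) and left the hand in front of and above the balance, touching nothing.

**Last checks**
- **Travel between stops:** the camera gave 91 mm and the arm's own position about 99 mm, against the nominal 95 mm. They disagree, but each is close to the nominal 95 mm. The sharp force rise at each end points to both stops being reached.
- **Cup, weights and spatula:** the cup measured within 1 mm of where it stood and the weights within about 2.5 mm. An image comparison showed the spatula had not moved.
- **Small weight:** one check, the side-view image comparison, was not usable because the hand partly hid it. The wrist view shows it upright in its place.
- **Jar:** I compared it by eye in the scene view only, and it looked unchanged.

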